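# Take the probe from the quick-change holder and reset the charger's odd rocker

## Robot

A 6-joint arm with a two-finger parallel gripper is mounted at the origin on the work surface. World frame = base frame: x ahead of the robot, y to its left, z up, the work surface at z = 0. Lengths are in m, angles in rad, forces in N, time in s.
With the tool pointing down it reaches from about 0.25 to 0.725 m from the base axis. Payload 4 kg.
Tool frame: the origin (TCP) lies at the very end of the fingers, on their centre line; the grasp point (between the pads) lies 19 mm behind it (bot.pinch_z is the distance from the TCP to the grasp point, in m); z points along the fingers, x is the direction in which the jaws open and shut, and the axes are right-handed (so a half turn about z gives the same grasp; the last joint's range is limited). The gripper opens to 85 mm and grips with 20 to 120 N. Pads are 22 mm wide; open, the fingers measure 114 mm over their backs; the gripper's body (76 mm by 85 mm) begins 54 mm behind the grasp point. The pads swing forward as they close: fully open they stand 13 mm farther back than shut.
Start: joints at [0, 0.241, 0.005, 1.335, 0, 1.571], TCP at [0.5, -0, 0.231] pointing down, gripper open.
Joint ranges: [-2.72, 2.72], [-1.05, 1.87], [-1.09, 1.28], [-1.99, 2.15], [-1.42, 1.44], [-3.14, 3.14]. Speed limits (rad/s): [2.79, 2.79, 3.14, 3.14, 3.14, 3.14].

## Interface

Orientations are given as a unit quaternion [x, y, z, w].
In Python, from workcell import bot gives the robot as it stands. The module is installed in compiled form; this text tells all that it offers.
- The arm moves only by the shell command python3 -m inch 'ROWS'. ROWS is JSON, a list of rows, each a list of 7 numbers: the shift along the tool's x, y, z scaled (see below), then the turn, a rotation vector about the tool's x, y, z scaled (see below), then the gripper command: -1 is fully open, 1 is shut, values between are in proportion. In form: [[x, y, z, wx, wy, wz, gripper], ...]. A call has exactly 8 rows; each row shifts and turns the commanded pose from where the row before left it, along the tool's axes as they then stand; what a row does not reach is not made up. The controller multiplies each number of a shift by 2.5 cm and each number of a turn by 180 degrees. A row lasts 1/10 s, in which the tool goes at most 50 mm and 8.59 degrees, less where a joint would pass 70% of its speed; a pose out of reach is approached as far as the arm can. A call with a number of a shift or a turn outside -1 to 1 is refused whole. A call with a gripper value outside its range is refused whole. The fingers move at their own pace and stop on an object; the grip force is fixed at half the most. Time passes only in rows, so rows that do not move let the fingers close, or fill a call up. It gives the time, the measured TCP pose, the force and the opening at its end, in the units of the state.
- bot.get_obs(): the state, without advancing time (a new reading comes with each control period).
- bot.camera(name): name is "scene" or "side" or "wrist"; returns (picture, depth): 384x512x3 uint8, blue, green, red; 384x512 float32, m along the optical axis (not along the pixel's ray), 0 where there is no reading.
- bot.get_calibration(name): a dict with "vfov" (degrees; the focal length in pixels is half the picture's height over the tangent of half this angle, whatever the lens; pixels are square), "cx", "cy" (the principal point, pixels), "dist_coeffs" ([k1, k2, p1, p2, k3] as OpenCV has them; the pictures are not rectified), "R" (3x3) and "t" (3): a world point X has camera coordinates R X + t. Camera axes: x right, y down, z forward; pixel columns grow to the right and rows downward; lengths in m; the calibration is good to about 2 mm. A picture is of the moment at which its call begins: read the wrist's pose just before it. get_calibration takes no time and is no camera call; for the wrist camera it gives the pose at the moment of the call.
- bot.job_done(): hands the job in, once; it reports no verdict.
The state is a dict: "clock": time; "joint_pos": joint angles; "joint_vel": joint speeds; "tau": joint torques, N m; "eef_pos": TCP position; "tool_rot": TCP orientation; "ft_force": force on the tool from outside, world axes, zero at the start; "ft_torque": the same for the moment, N m; "grip_width": finger opening in m.
Only numpy, scipy, OpenCV 4.12 (cv2) and the standard library are available. Lean on these libraries where they do the work, as an engineer would, in place of code of your own. Each camera call takes 0.05 s, during which the arm holds its last target.

## Task

One rocker on the battery charger leans the other way from its four neighbours. Pull back the sprung collar of the quick-change holder until the probe pops loose, draw the probe out, and with it (not with the fingers) flip that rocker over so that all five lean alike. Then lay the probe down flat in the steel tray, without dropping it, and leave the wrench, the socket and the spray can where they are.

Things in the scene. Friction and masses are not known exactly. Their poses are not given: they have to be found in the camera images.
- holder: Quick-change tool holder bolted down: level steel tube (26 mm square) with a sliding collar, on a grey post. Origin on the bench straight below the tube's mouth; +x along the tube, out of the mouth, the way the probe comes out; tube axis at z = 75 mm. Post 44 mm wide, front face 62 mm behind the mouth, top at 95 mm; foot plate 10 mm high, 30 to 120 mm behind the mouth.
- holder_mouth (a point): Middle of the mouth of the tube's 16 mm square bore. Two catches lock the probe in it. Pulling the collar fully back opens them, and a damped spring ejector pushes the probe about 14 mm out within 0.5 s. It is then free, still carried by the bore (last 27 mm), and stays so when the collar is let go.
- collar (a joint): Travel of the sprung collar along the tube: 0 home (towards the mouth), 0.012 m fully back (towards the post, -x of the holder). Spring 3 N at home, 7 N fully back; with friction of the catches up to about 12 N to pull; it springs home when let go. The catches are clear from about 0.008; pull to the stop.
- collar_mid (a point): Middle of the collar, on the tube's axis (75 mm above the bench; 18 mm behind the mouth when home; it moves with the collar). The collar is a round dark steel sleeve, 38 mm diameter, 28 mm long, axis level; free on both sides and above.
- probe: Straight setting probe, 146 mm long, about 60 g, in the holder at the start with its shoulder at the mouth. Origin on its axis at the shoulder, +x to the tip. x 0 to 50 mm: square aluminium handle, 18 x 18 mm, faces level and upright, to be gripped; 50 to 105: round steel rod, 7 mm thick, round tip; 0 to -41: steel shank, 15 mm square, with neck and head. Mass centre at x = 17.
- probe_tip (a point): End of the probe's rod, on its axis, 105 mm from the shoulder.
- probe_tail (a point): Rear end of the probe's shank, on its axis, 41 mm behind the shoulder.
- charger: Black battery charger, a fixed box 115 mm deep (x), 150 wide (y), 55 high. Origin on the bench under the middle of its near edge (the long side facing the robot); +x from near to far edge. On top, pivots 30 mm in from the near edge, a row of five white rockers along y; behind them a grey panel and two brass terminals (10 mm high).
- tray: Open steel parts tray fixed on the bench, outside 210 mm (x) by 120 mm (y), 20 mm high, walls 3 mm, floor 3 mm thick. Origin under its centre.
- odd_rocker (a joint): Angle of the one rocker that leans the other way from its four neighbours (any of the five places in the row). -0.28 rad: near end (towards the charger's near edge) raised; +0.28 rad: near end down flat, like the others. It turns with about 1.5 N pressed 10 mm from the pivot and stays where it is left.
- odd_rocker_pivot (a point): Pivot in the middle of the odd rocker, level with the charger's top (55 mm above the bench). Each rocker is 14 mm wide along the row and reaches 14 mm from its pivot to the near and the far side (charger -x, +x); places 24 mm apart. An end that is down lies flat, its top 2.5 mm above the pivot; a raised end's rim stands about 9 mm above it.
- rocker_b (a joint): Angle of another rocker of the row; +0.28 rad (near end down flat, far end raised) at the start, to stay so.
- rocker_c (a joint): Angle of another rocker of the row; +0.28 rad (near end down flat, far end raised) at the start, to stay so.
- rocker_d (a joint): Angle of another rocker of the row; +0.28 rad (near end down flat, far end raised) at the start, to stay so.
- rocker_e (a joint): Angle of another rocker of the row; +0.28 rad (near end down flat, far end raised) at the start, to stay so.
- wrench: Bystander: steel wrench, 150 mm, lying flat on the bench at the far left of the work. Leave alone.
- socket: Bystander: steel drive socket, 28 mm diameter, 40 mm high, standing beyond the tray. Leave alone.
- spray_can: Bystander: dark can, 52 mm diameter, 150 mm high, standing beyond the tray. Leave alone.
Mind the look-alikes: they are no part of the job. What is shaped like the holder but green is not meant.

How it is judged:
By the outcome, as a careful person would: the job done as asked, in the order asked, and still so for the second after the job is handed in, with the robot touching nothing.
It also fails if it takes over 50 s, if anything falls off the work surface, if the arm or the gripper's body presses on something with over 40 N, if the wrist force passes 120 N, or if a joint passes its speed limit or range.

## Working session

There is one attempt and no reset: what is moved stays moved. The work goes in short steps, Python scripts to look and compute and a shell command to move; the robot and the scene stay as the last step left them, time stands still between calls to the robot, and variables do not carry over. Pictures are saved under pics/ and viewed, and the job is handed in when it is done.

```bash
mkdir -p pics; cat > h.py <<'E'
import numpy as np,cv2
from workcell import bot
def snap(n,f):
    c=bot.get_calibration(n); im,d=bot.camera(n); cv2.imwrite('pics/%s.png'%f,im)
    np.savez('pics/%s.npz'%f,im=im,d=d,R=c['R'],t=c['t'],K=K(c,im),dist=np.array(c['dist_coeffs'],float)); return im,d
def K(c,im):
    f=im.shape[0]/2/np.tan(np.radians(c['vfov'])/2); return np.array([[f,0,c['cx']],[0,f,c['cy']],[0,0,1]])
def load(f): return np.load('pics/%s.npz'%f)
def ray(s,uv):
    p=cv2.undistortPoints(np.array([[uv]],float),s['K'],s['dist'])[0,0]
    R=s['R'];o=-R.T@s['t'];return o,R.T@np.array([p[0],p[1],1])
def onz(s,uv,z):
    o,d=ray(s,uv);return o+d*(z-o[2])/d[2]
def bydepth(s,uv):
    o,d=ray(s,uv);return o+d*s['d'][int(round(uv[1])),int(round(uv[0]))]
def cloud(s):
    h,w=s['d'].shape
    g=np.stack(np.meshgrid(np.arange(w),np.arange(h)),-1).reshape(-1,1,2).astype(float)
    p=cv2.undistortPoints(g,s['K'],s['dist'])[:,0]
    c=np.c_[p,np.ones(len(p))]*s['d'].reshape(-1,1)
    return ((c-s['t'])@s['R']).reshape(h,w,3)
def proj(s,X): return cv2.projectPoints(np.array(X,float).reshape(-1,3),cv2.Rodrigues(s['R'])[0],s['t'],s['K'],s['dist'])[0][:,0]
E
python3 - <<'E'
from h import *
for n in ['scene','side','wrist']: snap(n,n+'0')
o=bot.get_obs();print(o['clock'],o['eef_pos'],o['tool_rot'],o['grip_width'],bot.pinch_z)
E
```

```text
0.15 [ 4.99530829e-01 -4.59383706e-06  2.30605573e-01] [ 9.99999675e-01  1.40936597e-06 -8.06199901e-04 -3.18983431e-06] 0.08535082552116172 0.0187
```

View pics/scene0.png

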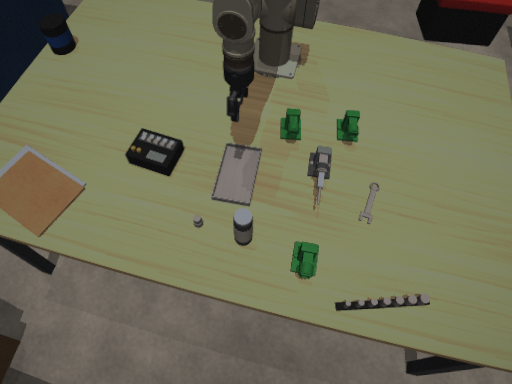

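View pics/side0.png

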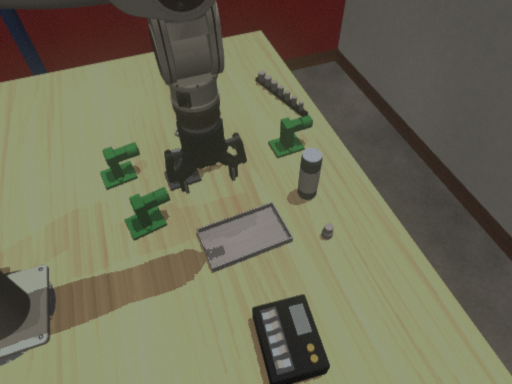

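View pics/wrist0.png

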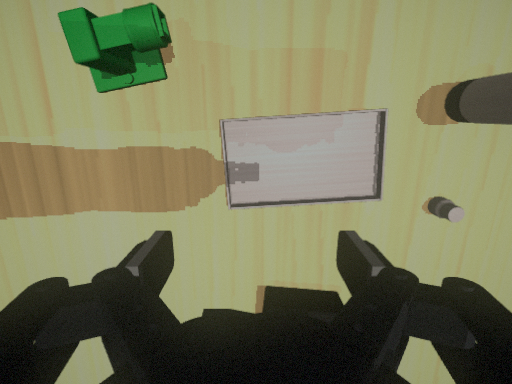

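The scene view shows the grey holder near (321,165) with its probe pointing down the picture to (318,205). The charger is at (155,152), the tray at (238,174), and the wrench at (370,203). I'll enlarge these.

```bash
python3 - <<'E'
from h import *
s=load('scene0');im=s['im']
a=cv2.resize(im[135:215,285:385],None,fx=6,fy=6,interpolation=cv2.INTER_CUBIC)
b=cv2.resize(im[120:180,120:195],None,fx=6,fy=6,interpolation=cv2.INTER_CUBIC)
cv2.imwrite('pics/za.png',a);cv2.imwrite('pics/zb.png',b)
im=load('side0')['im'];cv2.imwrite('pics/zc.png',cv2.resize(im[290:384,240:340],None,fx=6,fy=6,interpolation=cv2.INTER_CUBIC))
s=load('scene0')
for uv in [(323,150),(321,167),(320,180),(318,203),(155,152),(238,174),(243,225)]: print(uv,bydepth(s,uv).round(3))
print(-s['R'].T@s['t'])
E
```

```text
(323, 150) [0.466 0.254 0.096]
(321, 167) [0.527 0.258 0.093]
(320, 180) [0.568 0.263 0.086]
(318, 203) [0.64  0.271 0.076]
(155, 152) [ 0.583 -0.255  0.057]
(238, 174) [0.562 0.01  0.002]
(243, 225) [0.789 0.089 0.142]
[1.15756517 0.19444071 1.01194534]
```

View pics/za.png

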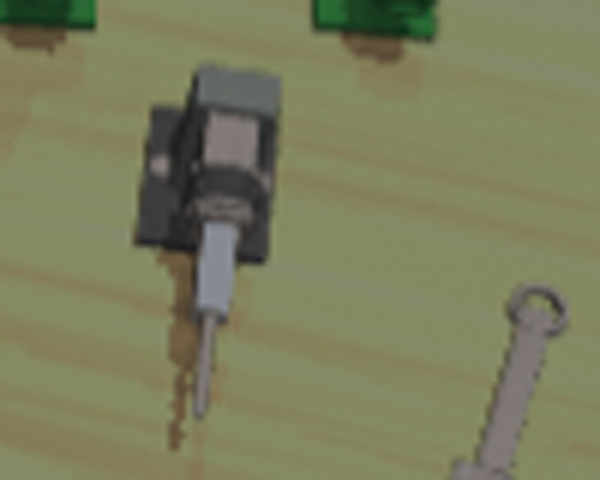

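View pics/zb.png

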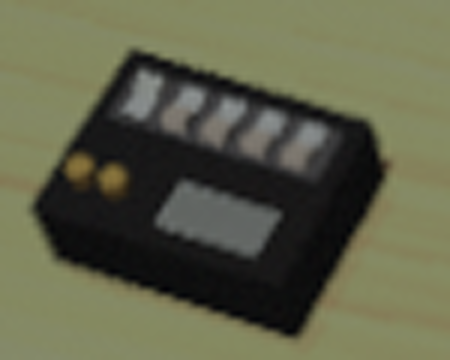

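View pics/zc.png

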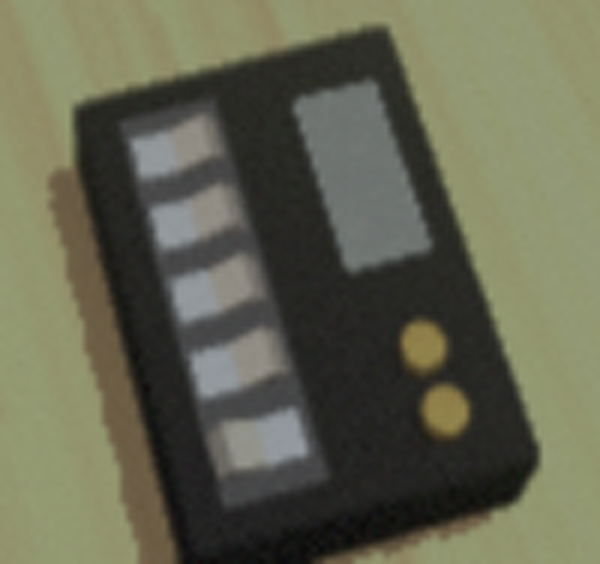

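```bash
python3 - <<'E'
from h import *
s=load('scene0');C=cloud(s);im=s['im']
# holder / probe points
P=C.reshape(-1,3)
m=(abs(P[:,0]-.55)<.14)&(abs(P[:,1]-.26)<.06)&(P[:,2]>.055)&(P[:,2]<.12)
Q=P[m];print(len(Q))
for lo in np.arange(.44,.68,.01):
    q=Q[(Q[:,0]>=lo)&(Q[:,0]<lo+.01)]
    if len(q):print(round(lo,2),len(q),q.mean(0).round(4),q[:,1].min().round(4),q[:,1].max().round(4),q[:,2].max().round(4))
# charger top
m=(abs(P[:,0]-.57)<.12)&(abs(P[:,1]+.25)<.12)&(P[:,2]>.045)&(P[:,2]<.07)
q=P[m][:,:2].astype(np.float32);print('chg',cv2.minAreaRect(q),np.median(P[m][:,2]))
print(cv2.boxPoints(cv2.minAreaRect(q)))
m=(abs(P[:,0]-.58)<.17)&(abs(P[:,1]-.01)<.12)&(P[:,2]>.013)&(P[:,2]<.027)
q=P[m][:,:2].astype(np.float32);print('tray',cv2.minAreaRect(q),cv2.boxPoints(cv2.minAreaRect(q)))
E
python3 -m inch '[[0.4,-1,0,0,0,0,-1],[0.4,-1,0,0,0,0,-1],[0.4,-1,0,0,0,0,-1],[0.4,-1,0,0,0,0,-1],[0.4,-1,0,0,0,0,-1],[0.4,-1,0,0,0,0,-1],[0.4,-1,0,0,0,0,-1],[0.4,-1,0,0,0,0,-1]]'
```

```text
517
0.44 2 [0.4492 0.2688 0.0964] 0.2611 0.2765 0.0971
0.45 39 [0.4552 0.2561 0.0959] 0.2348 0.2776 0.0996
0.46 43 [0.4653 0.2558 0.0948] 0.2351 0.2801 0.101
0.47 84 [0.4741 0.2555 0.0847] 0.2358 0.2799 0.0987
0.48 28 [0.4852 0.258  0.0882] 0.2457 0.2714 0.0915
0.49 24 [0.4952 0.2593 0.0883] 0.2466 0.2731 0.0928
0.5 23 [0.5055 0.2613 0.0899] 0.2424 0.2789 0.0969
0.51 34 [0.5145 0.2591 0.0912] 0.2426 0.2765 0.0968
0.52 36 [0.5253 0.2606 0.0909] 0.2439 0.28 0.0983
0.53 59 [0.5344 0.2603 0.0843] 0.2436 0.2788 0.0976
0.54 16 [0.5448 0.2634 0.0846] 0.254 0.2723 0.087
0.55 19 [0.5543 0.2617 0.0842] 0.255 0.2705 0.0885
0.56 20 [0.5644 0.2643 0.0838] 0.2555 0.2729 0.0878
0.57 23 [0.5748 0.2648 0.0834] 0.2563 0.2744 0.0863
0.58 28 [0.5855 0.2657 0.0796] 0.2571 0.275 0.0864
0.59 8 [0.5958 0.2667 0.0778] 0.2634 0.2701 0.0796
0.6 7 [0.6044 0.2671 0.0771] 0.2645 0.2708 0.0795
0.61 7 [0.6152 0.2678 0.0782] 0.266 0.2698 0.0825
0.62 8 [0.6256 0.2692 0.0772] 0.2657 0.2721 0.0803
0.63 9 [0.6358 0.2699 0.0768] 0.267 0.2734 0.0799
chg ((0.5662028789520264, -0.2684323489665985), (0.15382350981235504, 0.1174553781747818), 85.26588439941406) 0.05658688160451205
[[ 0.5013279  -0.34023482]
 [ 0.6183826  -0.34992862]
 [ 0.6310779  -0.19662988]
 [ 0.5140232  -0.18693608]]
tray ((0.5622710585594177, 0.0063814520835876465), (0.2134610414505005, 0.12090331315994263), 3.6725833415985107) [[ 0.4518875   0.05987237]
 [ 0.45963192 -0.06078266]
 [ 0.6726546  -0.04710946]
 [ 0.6649102   0.07354556]]
clock: 0.95
eef_pos: [0.5801, 0.201, 0.2307]
tool_rot: [1.0, 0.0, -0.0, 0.0]
ft_force: [0.3, 0.2, 0.2]
grip_width: 0.0854
```

```bash
python3 -m inch '[[0,-0.8,0,0,0,0,-1],[0,-0.8,0,0,0,0,-1],[0,-0.8,0,0,0,0,-1],[0,0,0,0,0,-0.0477,-1],[0,0,0,0,0,-0.0477,-1],[0,0,0,0,0,-0.0477,-1],[0,0,0,0,0,-0.0477,-1],[0,0,0,0,0,-0.0477,-1]]'
python3 -m inch '[[0,0,0,0,0,-0.0477,-1],[0,0,0,0,0,-0.0477,-1],[0,0,0,0,0,-0.0477,-1],[0,0,0,0,0,-0.0477,-1],[0,0,0,0,0,-0.0477,-1],[0,0,0,0,0,-0.0477,-1],[0,0,0,0,0,0,-1],[0,0,0,0,0,0,-1]]'
python3 - <<'E'
from h import *
snap('wrist','w1');snap('scene','s1')
s=load('w1');print(bot.get_obs()['joint_pos'], -s['R'].T@s['t'], s['R'][2])
E
```

```text
clock: 1.75
eef_pos: [0.5798, 0.2604, 0.2313]
tool_rot: [0.929, 0.369, -0.0, 0.0]
ft_force: [-0.2, -0.1, -0.3]
grip_width: 0.0855
clock: 2.55
eef_pos: [0.5799, 0.2603, 0.2313]
tool_rot: [0.68, 0.733, -0.0, -0.0]
ft_force: [0.6, 0.2, 0.8]
grip_width: 0.0851
[ 4.21716987e-01  5.20897847e-01  4.17679511e-01  1.46765652e+00
 -1.79446308e-05  3.46098346e-01] [0.51410685 0.25585391 0.37356903] [ 0.26143011  0.01919809 -0.96503147]
```

View pics/w1.png

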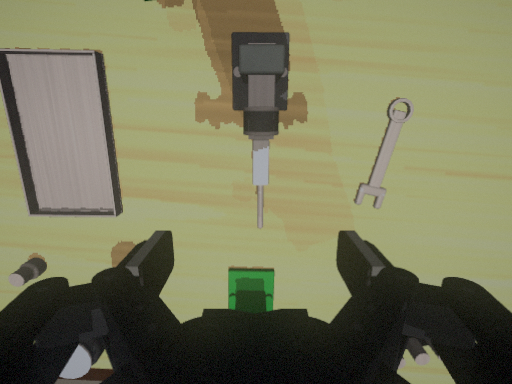

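The wrist view shows the holder upright in the picture: post (262,55), collar (262,122), handle (260,165), tip (260,228). Next I'll measure its axis.

```bash
python3 - <<'E'
from h import *
s=load('w1');C=cloud(s)
def fit(f,ws=None):
    s=load(f);C=cloud(s);P=C.reshape(-1,3)
    m=(P[:,0]>.44)&(P[:,0]<.68)&(abs(P[:,1]-.26)<.05)&(P[:,2]>.06)&(P[:,2]<.12)
    Q=P[m]
    mid=[]
    for lo in np.arange(.44,.66,.006):
        q=Q[(Q[:,0]>=lo)&(Q[:,0]<lo+.006)]
        if len(q)>3:
            a=(np.percentile(q[:,1],3)+np.percentile(q[:,1],97))/2
            mid.append((lo+.003,a));print(round(lo,3),len(q),'mid %.4f w %.4f ztop %.4f'%(a,np.ptp(np.percentile(q[:,1],[3,97])),np.median(q[:,2])))
    mid=np.array(mid);mm=mid[mid[:,0]>.48];p=np.polyfit(mm[:,0],mm[:,1],1);print(p,np.polyval(p,.522))
    print('tip x',np.percentile(Q[:,0],99.8))
fit('w1')
for uv in [(260,229),(262,134),(262,108),(262,137),(260,185)]: print(uv,onz(s,uv,.079).round(4),onz(s,uv,.094).round(4))
cv2.imwrite('pics/zw1.png',cv2.resize(s['im'][25:240,200:325],None,fx=2.7,fy=2.7,interpolation=cv2.INTER_CUBIC))
E
```

```text
0.446 115 mid 0.2604 w 0.0339 ztop 0.0928
0.452 327 mid 0.2574 w 0.0409 ztop 0.0946
0.458 331 mid 0.2578 w 0.0414 ztop 0.0946
0.464 324 mid 0.2586 w 0.0410 ztop 0.0946
0.47 350 mid 0.2589 w 0.0400 ztop 0.0939
0.476 223 mid 0.2555 w 0.0321 ztop 0.0876
0.482 177 mid 0.2595 w 0.0247 ztop 0.0876
0.488 167 mid 0.2599 w 0.0245 ztop 0.0875
0.494 165 mid 0.2603 w 0.0246 ztop 0.0875
0.5 170 mid 0.2626 w 0.0283 ztop 0.0875
0.506 219 mid 0.2616 w 0.0342 ztop 0.0908
0.512 222 mid 0.2619 w 0.0345 ztop 0.0906
0.518 215 mid 0.2618 w 0.0335 ztop 0.0907
0.524 213 mid 0.2622 w 0.0337 ztop 0.0905
0.53 175 mid 0.2615 w 0.0312 ztop 0.0886
0.536 104 mid 0.2618 w 0.0202 ztop 0.0830
0.542 96 mid 0.2637 w 0.0171 ztop 0.0827
0.548 97 mid 0.2641 w 0.0170 ztop 0.0830
0.554 91 mid 0.2646 w 0.0170 ztop 0.0826
0.56 98 mid 0.2651 w 0.0172 ztop 0.0827
0.566 89 mid 0.2656 w 0.0173 ztop 0.0828
0.572 94 mid 0.2661 w 0.0175 ztop 0.0826
0.578 89 mid 0.2666 w 0.0175 ztop 0.0825
0.584 57 mid 0.2664 w 0.0165 ztop 0.0824
0.59 30 mid 0.2670 w 0.0059 ztop 0.0761
0.596 31 mid 0.2675 w 0.0059 ztop 0.0764
0.602 29 mid 0.2680 w 0.0059 ztop 0.0761
0.608 30 mid 0.2685 w 0.0059 ztop 0.0759
0.614 30 mid 0.2690 w 0.0059 ztop 0.0761
0.62 29 mid 0.2694 w 0.0060 ztop 0.0759
0.626 28 mid 0.2699 w 0.0060 ztop 0.0759
0.632 28 mid 0.2703 w 0.0061 ztop 0.0756
0.638 15 mid 0.2707 w 0.0059 ztop 0.0753
[0.07102421 0.2250338 ] 0.2621084392117695
tip x 0.6392000449983074
(260, 229) [0.6418 0.2714 0.079 ] [0.6353 0.2706 0.094 ]
(262, 134) [0.5332 0.265  0.079 ] [0.5322 0.2645 0.094 ]
(262, 108) [0.5068 0.2628 0.079 ] [0.5072 0.2625 0.094 ]
(262, 137) [0.5363 0.2652 0.079 ] [0.5352 0.2647 0.094 ]
(260, 185) [0.589  0.2672 0.079 ] [0.5852 0.2667 0.094 ]
```

View pics/zw1.png

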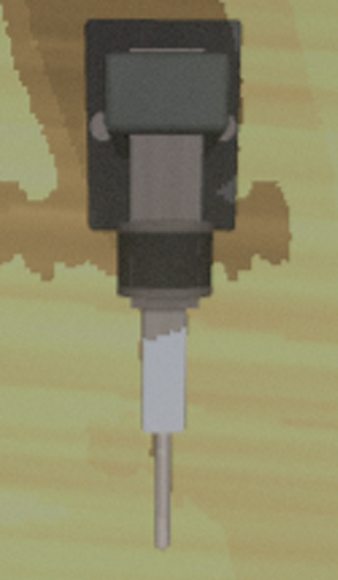

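```bash
python3 -m inch '[[0.05,-0.49,0.5,0,0,0,-1],[0.05,-0.49,0.5,0,0,0,-1],[0.05,-0.49,0.5,0,0,0,-1],[0.05,-0.49,0.5,0,0,0,-1],[0.05,-0.49,0.5,0,0,0,-1],[0,0,1,0,0,0,-1],[0,0,1,0,0,0,-1],[0,0,0.5,0,0,0,-1]]'
```

```text
clock: 3.45
eef_pos: [0.5171, 0.2609, 0.1042]
tool_rot: [0.68, 0.734, -0.002, -0.001]
ft_force: [-0.6, 0.4, 0.4]
grip_width: 0.0856
```

```bash
python3 -m inch '[[0.04,0.06,0.48,0,0,0,-1],[0,0,0.48,0,0,0,-1],[0,0,0.48,0,0,0,-1],[0,0,0.48,0,0,0,-1],[0,0,0,0,0,0,1],[0,0,0,0,0,0,1],[0,0,0,0,0,0,1],[0,0,0,0,0,0,1]]'
python3 -c "
from h import *
snap('side','sd2');snap('wrist','w2');print(bot.get_obs()['ft_force'])"
```

```text
clock: 4.25
eef_pos: [0.5205, 0.262, 0.0594]
tool_rot: [0.679, 0.734, 0.0, 0.001]
ft_force: [0.1, -2.7, 2.0]
grip_width: 0.0364
[-0.08802325 -3.2403388   4.91467769]
```

View pics/w2.png

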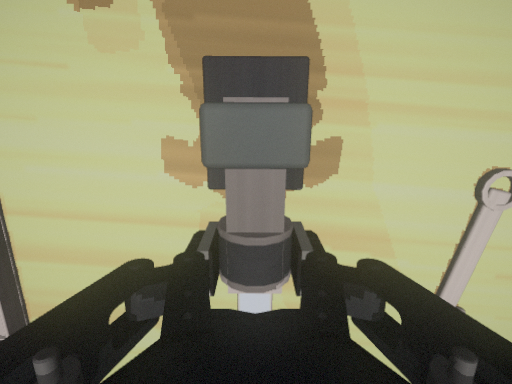

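The wrist view shows both pads on the dark collar at (255,245), with the handle below at (255,300). Now I'll pull.

```bash
python3 -m inch '[[0,-0.07,0,0,0,0,1],[0,-0.07,0,0,0,0,1],[0,-0.07,0,0,0,0,1],[0,-0.07,0,0,0,0,1],[0,-0.07,0,0,0,0,1],[0,-0.07,0,0,0,0,1],[0,-0.04,0,0,0,0,1],[0,-0.04,0,0,0,0,1]]'
python3 -c "
from h import *
snap('scene','s3');print(bot.get_obs()['ft_force'])"
```

```text
clock: 5.15
eef_pos: [0.5106, 0.2614, 0.0595]
tool_rot: [0.68, 0.734, 0.002, 0.003]
ft_force: [5.9, -3.7, 1.0]
grip_width: 0.0362
[ 6.55156859 -4.31753838  0.98800526]
```

```bash
python3 -m inch '[[0,-0.06,0,0,0,0,1],[0,-0.06,0,0,0,0,1],[0,-0.05,0,0,0,0,1],[0,0,0,0,0,0,1],[0,0,0,0,0,0,1],[0,0,0,0,0,0,1],[0,0,0,0,0,0,1],[0,0,0,0,0,0,1]]'
python3 -c "
from h import *
snap('wrist','w3')
im,d=snap('scene','s3');print(bot.get_obs()['ft_force'])
cv2.imwrite('pics/z3.png',cv2.resize(im[135:215,285:385],None,fx=6,fy=6,interpolation=cv2.INTER_CUBIC))"
```

```text
clock: 6.0
eef_pos: [0.5086, 0.2612, 0.0595]
tool_rot: [0.68, 0.733, 0.004, 0.004]
ft_force: [11.8, -3.8, -2.8]
grip_width: 0.036
[11.25405805 -3.08576963 -3.45380527]
```

View pics/z3.png

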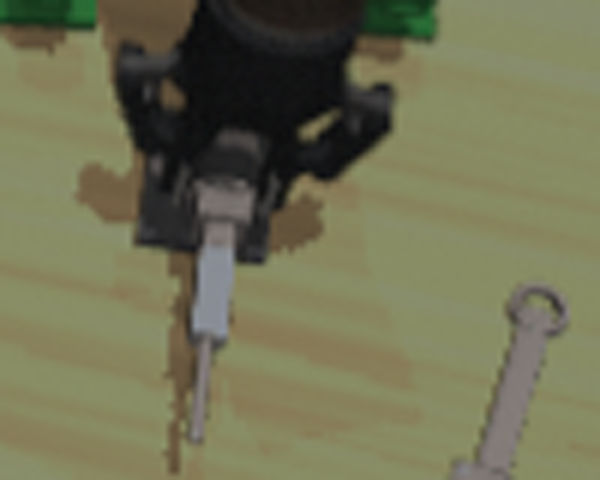

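View pics/w3.png

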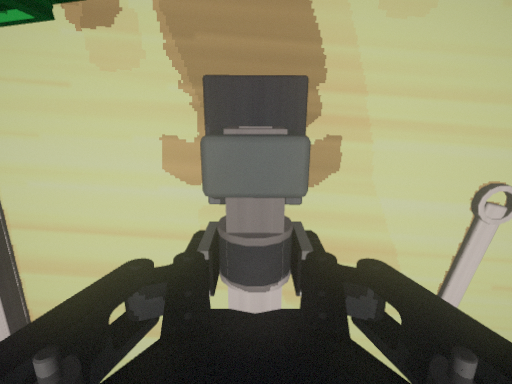

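The probe has popped loose: its tip moved about 4 px, roughly 13 mm, in the scene view. Now I'll release the collar and slide forward to the handle.

```bash
python3 -m inch '[[0,0.1,0,0,0,0,0.5],[0,0,0,0,0,0,-1],[0,0,0,0,0,0,-1],[0,0,0,0,0,0,-1],[0,0.6,-0.1,0,0,0,-1],[0,0.7,-0.1,0,0,0,-1],[0,0.7,-0.1,0,0,0,-1],[0,0.7,0,0,0,0,-1]]'
python3 -c "
from h import *
snap('wrist','w4');snap('scene','s4')
o=bot.get_obs();print(o['eef_pos'],o['tool_rot'],o['ft_force'])
"
```

```text
clock: 6.9
eef_pos: [0.5732, 0.2673, 0.0661]
tool_rot: [0.679, 0.734, 0.0, -0.0]
ft_force: [-0.6, -1.1, -0.5]
grip_width: 0.0853
[0.57459377 0.26725821 0.06576031] [6.79316487e-01 7.33844850e-01 9.00463076e-04 1.87635372e-04] [-0.13983321  0.58393426  0.91743466]
```

View pics/w4.png

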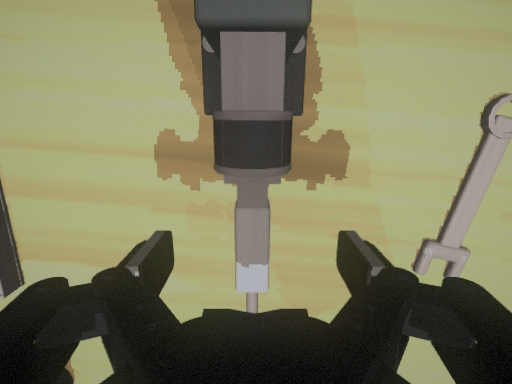

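The wrist view shows the collar back home, the shank visible just below the mouth (252,190), and the handle between rows 203 and 291. I'll compute the shoulder position and where the fingers sit along the handle.

```bash
python3 - <<'E'
from h import *
s=load('w4')
for uv in [(252,203),(252,264),(252,291),(237,250),(268,250),(253,172)]: print(uv,onz(s,uv,.084).round(4),bydepth(s,uv).round(4))
C=cloud(s);Q=C[205:291,240:265].reshape(-1,3);print(np.median(Q[:,2]))
E
```

```text
(252, 203) [0.5482 0.2645 0.084 ] [0.5494 0.2646 0.0803]
(252, 264) [0.5809 0.267  0.084 ] [0.5823 0.267  0.0816]
(252, 291) [0.5967 0.2681 0.084 ] [0.5996 0.2683 0.0799]
(237, 250) [0.5736 0.2588 0.084 ] [0.5751 0.2588 0.0813]
(268, 250) [0.5724 0.2744 0.084 ] [0.5738 0.2747 0.0813]
(253, 172) [0.5331 0.2638 0.084 ] [0.531  0.2637 0.0941]
0.0815329001194337
```

```bash
python3 -m inch '[[-0.02,0,-0.1,0,0,0,-1],[0,0,0,0,0,0,1],[0,0,0,0,0,0,1],[0,0,0,0,0,0,1],[0,0,0,0,0,0,1],[0,0,0,0,0,0,1],[0,0,0,0,0,0,1],[0,0,0,0,0,0,1]]'
python3 -c "
from h import *
snap('wrist','w5')
o=bot.get_obs();print(o['eef_pos'],o['tool_rot'],o['ft_force'],o['grip_width'])
"
```

```text
clock: 7.8
eef_pos: [0.5728, 0.2663, 0.0685]
tool_rot: [0.679, 0.734, -0.0, -0.0]
ft_force: [-1.2, -0.7, 3.4]
grip_width: 0.0162
[0.57282626 0.26630446 0.06850932] [ 6.79112085e-01  7.34034573e-01 -8.32564208e-06 -1.49619433e-04] [-1.01840269 -0.58371113  2.76508418] 0.01650767498209665
```

View pics/w5.png

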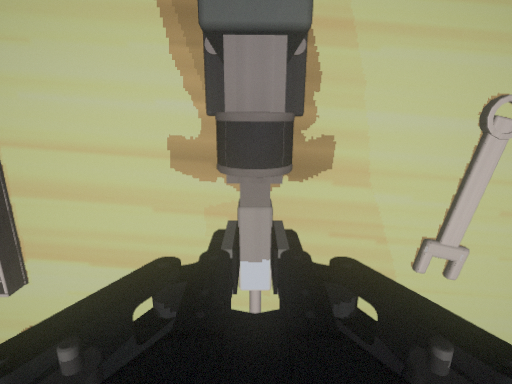

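The pads hold the handle squarely (255,240). The 16.3 mm reading is about 1.7 mm low, as it also was on the collar. Now I'll draw the probe out and lift.

```bash
python3 -m inch '[[0,0.25,0,0,0,0,1],[0,0.3,0,0,0,0,1],[0,0.3,0,0,0,0,1],[0,0.3,0,0,0,0,1],[0,0.4,0,0,0,0,1],[0,0.5,0,0,0,0,1],[0,0.5,0,0,0,0,1],[0,0,0,0,0,0,1]]'
python3 -c "
from h import *
snap('wrist','w6');snap('scene','s6')
"
```

```text
clock: 8.65
eef_pos: [0.6386, 0.271, 0.0678]
tool_rot: [0.68, 0.734, 0.001, 0.0]
ft_force: [-0.2, 0.6, -0.5]
grip_width: 0.0165
```

View pics/w6.png

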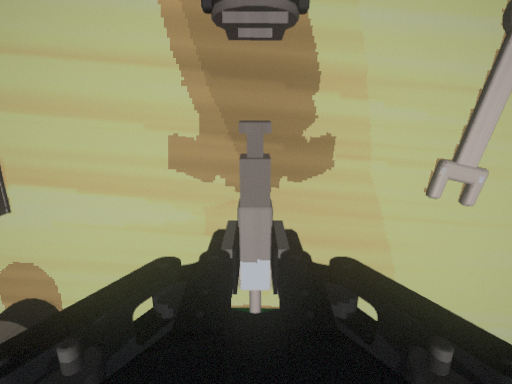

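The wrist view shows the probe fully out (tail head at (255,125)) and the holder mouth behind it at (255,20). Next I'll lift and carry it towards the charger.

```bash
python3 -m inch '[[0,-0.3,-0.8,0,0,0,1],[0,-0.3,-1,0,0,0,1],[0,-0.3,-1,0,0,0,1],[0,-0.3,-1,0,0,0,1],[-0.6,-0.3,-1,0,0,0,1],[-1,0,-1,0,0,0,1],[-1,0,0,0,0,0,1],[-1,0,0,0,0,0,1]]'
python3 -m inch '[[-1,0,0,0,0,0,1],[-1,0,0,0,0,0,1],[-1,0,0,0,0,0,1],[-1,0,0,0,0,0,1],[-1,0,0,0,0,0,1],[-1,0,0,0,0,0,1],[-1,0,0,0,0,0,1],[-1,0,0,0,0,0,1]]'
python3 -m inch '[[-1,0,0,0,0,0.025,1],[-1,0,0,0,0,0.026,1],[-1,0,0,0,0,0,1],[-1,0,0,0,0,0,1],[-1,0,0,0,0,0,1],[-1,0,0,0,0,0,1],[-1,0,0,0,0,0,1],[-1,0,0,0,0,0,1]]'
```

```text
clock: 9.55
eef_pos: [0.6058, 0.1783, 0.217]
tool_rot: [0.679, 0.734, 0.002, 0.001]
ft_force: [-0.4, -0.2, -0.4]
grip_width: 0.0165
clock: 10.35
eef_pos: [0.6208, -0.0214, 0.2154]
tool_rot: [0.679, 0.734, 0.001, 0.001]
ft_force: [-0.1, 0.6, -0.9]
grip_width: 0.0162
clock: 11.15
eef_pos: [0.6104, -0.2205, 0.2155]
tool_rot: [0.736, 0.677, 0.0, 0.001]
ft_force: [-0.0, 0.9, -1.0]
grip_width: 0.0162
```

```bash
python3 -m inch '[[-1,0,0,0,0,0,1],[-1,0,0,0,0,0,1],[-0.5,0,0,0,0,0,1],[0,0,0,0,0,0,1],[0,0,0,0,0,0,1],[0,0,0,0,0,0,1],[0,0,0,0,0,0,1],[0,0,0,0,0,0,1]]'
python3 -c "
from h import *
snap('wrist','w7');snap('side','sd7')
"
```

```text
clock: 11.95
eef_pos: [0.6063, -0.2815, 0.2134]
tool_rot: [0.735, 0.678, 0.0, -0.0]
ft_force: [0.3, 0.8, -1.0]
grip_width: 0.016
```

View pics/w7.png

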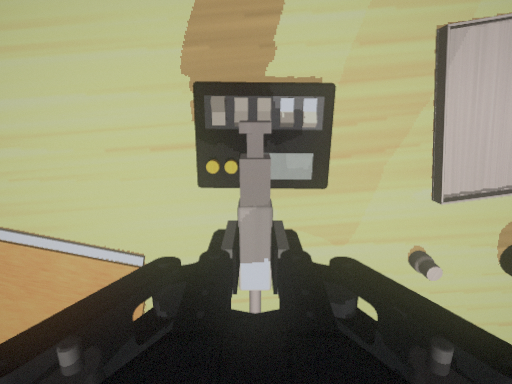

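View pics/sd7.png

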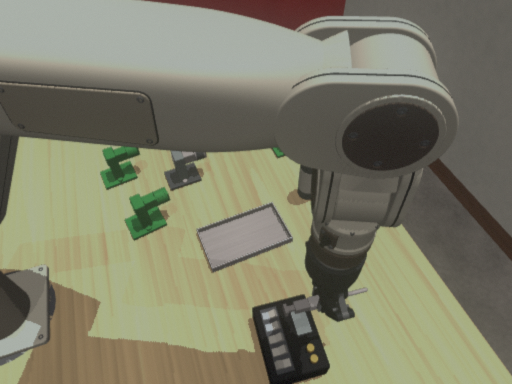

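```bash
python3 - <<'E'
from h import *
s=load('w7');im=s['im']
cv2.imwrite('pics/z7.png',cv2.resize(im[72:200,185:345],None,fx=4.5,fy=4.5,interpolation=cv2.INTER_CUBIC))
g=im.max(2)
C=cloud(s);P=C.reshape(-1,3)
yy,xx=np.mgrid[0:384,0:512]
top=(C[...,2]>.046)&(C[...,2]<.062)&(xx>185)&(xx<345)&(yy>70)&(yy<200)
q=C[top][:,:2].astype(np.float32)
r=cv2.minAreaRect(q);print(r,cv2.boxPoints(r),np.median(C[top][:,2]))
for uv in [(195,84),(335,83),(330,188),(198,188),(204.5,95),(323,97)]: print(uv,onz(s,uv,.055).round(4))
for x in range(205,325,2): 
    pass
# white-ish rockers columns
m=((g>75)&(yy>95)&(yy<129)&(xx>203)&(xx<325)).astype(np.uint8)
n,l,st,ce=cv2.connectedComponentsWithStats(m)
for i in range(1,n):
    if st[i,4]>30: print(st[i],ce[i].round(1),onz(s,ce[i],.058).round(4))
E
```

```text
((0.5651633143424988, -0.26870906352996826), (0.15009625256061554, 0.11508095264434814), 84.7374267578125) [[ 0.5009819  -0.3381632 ]
 [ 0.6155778  -0.34871846]
 [ 0.6293447  -0.19925493]
 [ 0.5147488  -0.18869966]] 0.05480595592260086
(195, 84) [ 0.505  -0.3346  0.055 ]
(335, 83) [ 0.5159 -0.1905  0.055 ]
(330, 188) [ 0.628  -0.1967  0.055 ]
(198, 188) [ 0.6156 -0.3468  0.055 ]
(204.5, 95) [ 0.5165 -0.3262  0.055 ]
(323, 97) [ 0.5286 -0.203   0.055 ]
[ 204   96  121   33 3821] [264.5 111.7] [ 0.5383 -0.2652  0.058 ]
```

View pics/z7.png

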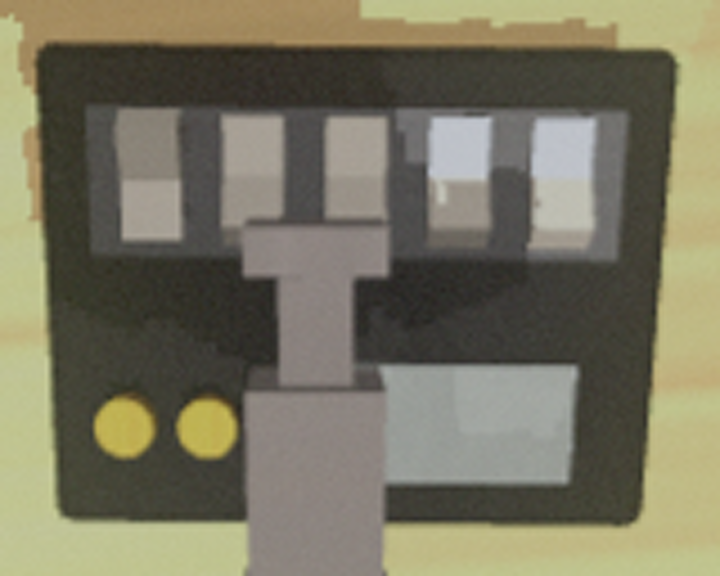

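The enlarged view confirms the odd rocker is the leftmost (-y end), beside the terminals. Its shading is reversed, with the pivot crease at about (218,111.6) in the full picture.

```bash
python3 - <<'E'
from h import *
s=load('w7')
nm=np.array([.50787,-.26343]);x=np.array([.9958,-.0917]);y=np.array([.0917,.9958])
print('model',nm+.03*x-.048*y)
print('ray',onz(s,(218.2,111.6),.0585))
s0=load('side0');
for z in(.055,.058):print(onz(s0,(240+262/6,290+440/6),z))
a=load('scene0');print(onz(a,(120+143/6,120+97/6),.058))
o=bot.get_obs();from scipy.spatial.transform import Rotation as R
M=R.from_quat(o['tool_rot']).as_matrix();print(M.round(4),o['eef_pos'])
piv=nm+.03*x-.048*y
C=cloud(s); q=C[210:262,246:264].reshape(-1,3); print('handle top pts',np.median(q,0))
for r in (124,156,203,291):print(r,onz(s,(255,r),o['eef_pos'][2]+.0065+.008).round(4))
E
```

```text
model [ 0.5333424 -0.3139794]
ray [ 0.53423087 -0.31351539  0.0585    ]
[ 0.53521564 -0.31286626  0.055     ]
[ 0.53480714 -0.31352516  0.058     ]
[ 0.53460797 -0.31401895  0.058     ]
[[ 8.170e-02  9.967e-01 -1.000e-04]
 [ 9.967e-01 -8.170e-02  1.000e-04]
 [ 0.000e+00 -1.000e-04 -1.000e+00]] [ 0.60620155 -0.28194075  0.21334484]
handle top pts [ 0.60034058 -0.28066715  0.2265268 ]
124 [ 0.5446 -0.2759  0.2278]
156 [ 0.5592 -0.2771  0.2278]
203 [ 0.5823 -0.279   0.2278]
291 [ 0.6321 -0.283   0.2278]
```

```bash
python3 -m inch '[[-0.19,-0.8,0,0,0,0,1],[-0.19,-0.8,0,0,0,0,1],[-0.19,-0.8,0,0,0,0,1],[-0.19,-0.8,0,0,0,0,1],[-0.19,-0.8,0,0,0,0,1],[-0.19,-0.8,0,0,0,0,1],[-0.19,-0.8,0,0,0,0,1],[-0.19,-0.8,0,0,0,0,1]]'
python3 -m inch '[[0,0,1,0,0,0,1],[0,0,1,0,0,0,1],[0,0,1,0,0,0,1],[0,0,0.7,0,0,0,1],[0,0,0.5,0,0,0,1],[0,0,0.4,0,0,0,1],[0,0,0,0.0445,0,0,1],[0,0,0,0,0,0,1]]'
python3 - <<'E'
from h import *
snap('side','sd8');im,d=snap('scene','s8')
cv2.imwrite('pics/z8.png',cv2.resize(im[110:185,115:205],None,fx=6,fy=6,interpolation=cv2.INTER_CUBIC))
im=load('sd8')['im'];cv2.imwrite('pics/z8b.png',cv2.resize(im[280:384,210:340],None,fx=5,fy=5,interpolation=cv2.INTER_CUBIC))
from scipy.spatial.transform import Rotation as R
o=bot.get_obs();M=R.from_quat(o['tool_rot']).as_matrix();print(o['eef_pos'],'tip',o['eef_pos']+M@[0,.081,-.006],M[:,1])
E
```

```text
clock: 12.85
eef_pos: [0.4427, -0.3072, 0.2134]
tool_rot: [0.736, 0.677, 0.0, 0.0]
ft_force: [-0.3, -0.4, -0.2]
grip_width: 0.0161
clock: 13.65
eef_pos: [0.4446, -0.3066, 0.0955]
tool_rot: [0.733, 0.676, -0.048, -0.054]
ft_force: [0.8, 0.1, -1.2]
grip_width: 0.0163
[ 0.44507352 -0.30773098  0.09808026] tip [ 0.52586398 -0.31435119  0.09297396] [ 0.98733738 -0.0809559  -0.13642232]
```

View pics/z8.png

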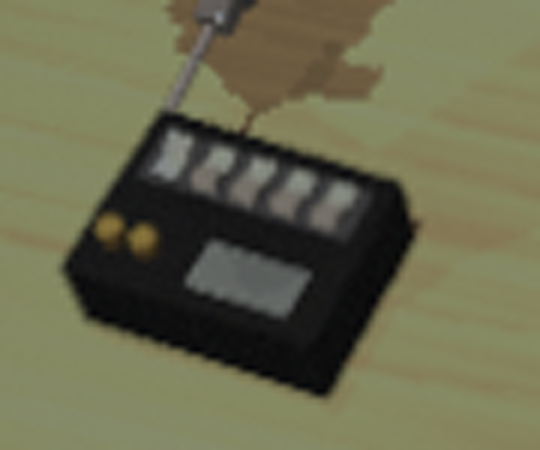

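View pics/z8b.png

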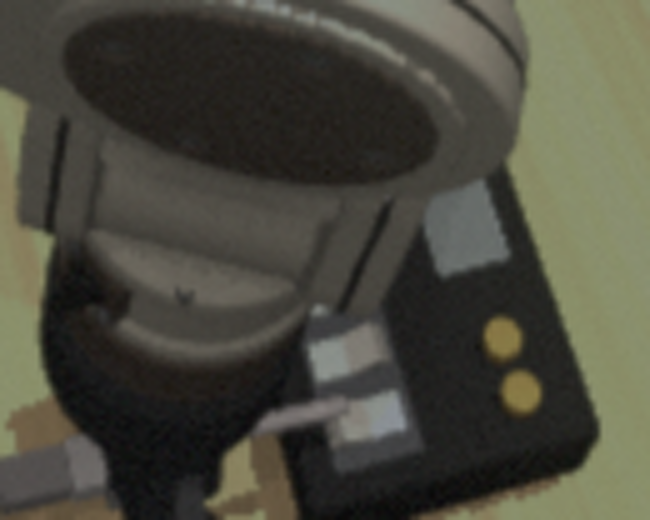

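Both views show the rod tip, at (143.3,127.8) in the scene view and (279.4,361.4) in the side view, above the odd rocker. I'll triangulate it.

```bash
python3 - <<'E'
from h import *
a=load('s8');b=load('sd8')
o1,d1=ray(a,(143.3,127.8));o2,d2=ray(b,(279.4,361.4))
A=np.c_[d1,-d2];t=np.linalg.lstsq(A,o2-o1,rcond=None)[0];p,q=o1+t[0]*d1,o2+t[1]*d2;print(p,q,np.linalg.norm(p-q))
tip=[.5259,-.3135,.093]
print(proj(a,tip),proj(b,tip)); print(proj(a,[.534,-.3137,.058]),proj(b,[.534,-.3137,.058]))
E
```

```text
[ 0.52346478 -0.31303218  0.08788267] [ 0.5247907  -0.31442203  0.08773609] 0.001926456652298603
[[142.48486647 127.33740883]] [[279.88049534 359.85876803]]
[[143.99714731 136.04186703]] [[283.3019844  363.58374183]]
```

```bash
python3 -m inch '[[0,0.037,0.264,0,0,0,1],[0,0.037,0.264,0,0,0,1],[0,0.037,0.264,0,0,0,1],[0,0.011,0.08,0,0,0,1],[0,0.011,0.08,0,0,0,1],[0,0.011,0.08,0,0,0,1],[0,0,0,0,0,0,1],[0,0,0,0,0,0,1]]'
python3 - <<'E'
from h import *
im,d=snap('scene','s9');snap('side','sd9')
A=cv2.resize(im[110:185,115:205],None,fx=4,fy=4,interpolation=cv2.INTER_CUBIC)
im=load('sd9')['im'];B=cv2.resize(im[309:384,245:335],None,fx=4,fy=4,interpolation=cv2.INTER_CUBIC)
cv2.imwrite('pics/z9.png',np.hstack([A,B]))
o=bot.get_obs();print(o['eef_pos'],o['ft_force'])
E
```

```text
clock: 14.55
eef_pos: [0.441, -0.3069, 0.0723]
tool_rot: [0.734, 0.675, -0.049, -0.053]
ft_force: [-6.5, 0.8, 3.3]
grip_width: 0.0167
[ 0.44105912 -0.30691121  0.07233878] [-6.78183062  0.81300043  4.30119778]
```

View pics/z9.png

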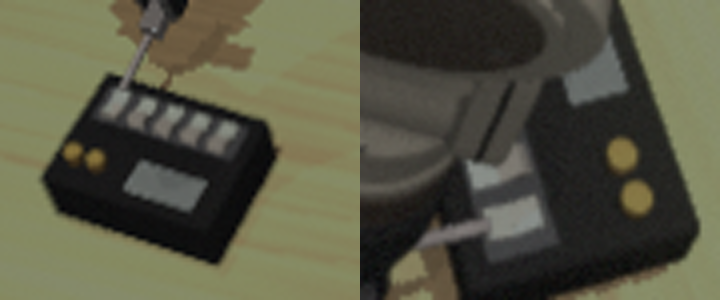

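The tip came down on the rocker's rim and was pushed back (-6.5 N in x). I'll lift and go in a little farther so the rod passes over the rim.

```bash
python3 -m inch '[[0,-0.035,-0.25,0,0,0,1],[0,-0.035,-0.25,0,0,0,1],[0,-0.02,-0.1,0,0,0,1],[0,0.1,-0.015,0,0,0,1],[0,0.1,-0.015,0,0,0,1],[0,0.1,-0.015,0,0,0,1],[0,0,0,0,0,0,1],[0,0,0,0,0,0,1]]'
python3 - <<'E'
from h import *
im,d=snap('scene','s10');snap('side','sd10')
A=cv2.resize(im[110:185,115:205],None,fx=4,fy=4,interpolation=cv2.INTER_CUBIC)
im=load('sd10')['im'];B=cv2.resize(im[309:384,245:335],None,fx=4,fy=4,interpolation=cv2.INTER_CUBIC)
cv2.imwrite('pics/z10.png',np.hstack([A,B]))
from scipy.spatial.transform import Rotation as R
o=bot.get_obs();M=R.from_quat(o['tool_rot']).as_matrix();print(o['eef_pos'],'tip',o['eef_pos']+M@[0,.081,-.006],M[:,1],o['ft_force'])
E
```

```text
clock: 15.45
eef_pos: [0.4508, -0.3077, 0.0872]
tool_rot: [0.734, 0.676, -0.047, -0.052]
ft_force: [-0.4, -0.0, -0.9]
grip_width: 0.0162
[ 0.4506792  -0.30774385  0.087278  ] tip [ 0.53144666 -0.31442706  0.08189719] [ 0.9868121  -0.08163576 -0.13977656] [ 0.34147968 -1.07550913 -0.15723124]
```

View pics/z10.png

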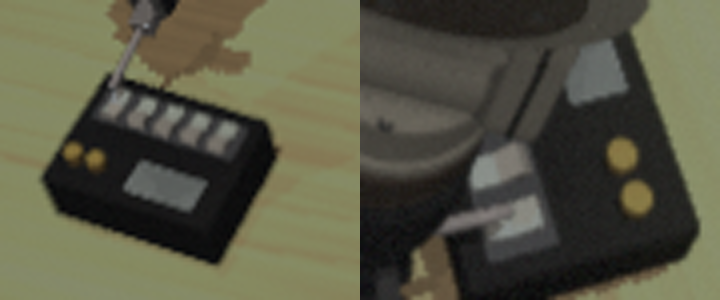

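The tip is at about (144.2,132.5) in the scene view and (282.5,362.3) in the side view. I'll check whether it slipped in the grip.

```bash
python3 - <<'E'
from h import *
a=load('s10');b=load('sd10')
for im,c,n in((a['im'],(144,132),'p'),(b['im'],(282,362),'q')):
    x,y=c;cv2.imwrite('pics/z10%s.png'%n,cv2.resize(im[y-22:min(y+22,384),x-25:x+25],None,fx=10,fy=10,interpolation=cv2.INTER_CUBIC))
A,B=cv2.imread('pics/z10p.png'),cv2.imread('pics/z10q.png');cv2.imwrite('pics/z10pq.png',cv2.resize(np.hstack([A[:430],B[:430]]),None,fx=.8,fy=.8))
o1,d1=ray(a,(144.2,132.5));o2,d2=ray(b,(282.5,362.3))
t=np.linalg.lstsq(np.c_[d1,-d2],o2-o1,rcond=None)[0];p,q=o1+t[0]*d1,o2+t[1]*d2;print(p,q)
for X in ([.5314,-.314,.082],[.5314,-.314,.077],[.534,-.3137,.055],[.520,-.3125,.064]): print(X,proj(a,X),proj(b,X))
E
```

```text
[ 0.52932842 -0.31156985  0.07143628] [ 0.5316753  -0.31404457  0.07120007]
[0.5314, -0.314, 0.082] [[142.47613278 130.79311595]] [[282.58737079 360.71583605]]
[0.5314, -0.314, 0.077] [[142.84536621 131.76697519]] [[282.47766084 361.46804648]]
[0.534, -0.3137, 0.055] [[144.21267736 136.60676564]] [[283.23545173 364.0140973 ]]
[0.52, -0.3125, 0.064] [[145.59527008 131.65981039]] [[276.17555081 364.80610061]]
```

View pics/z10pq.png

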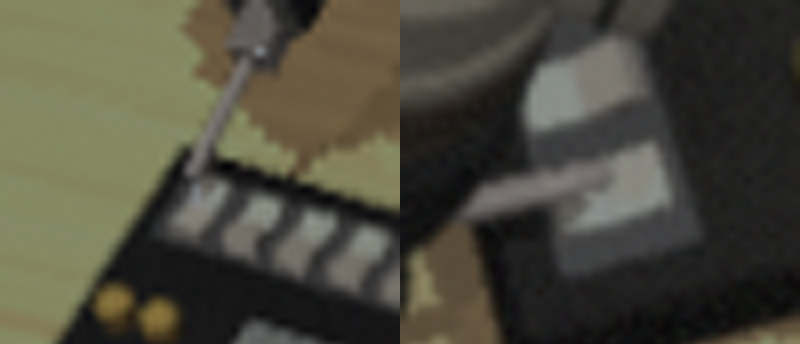

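```bash
python3 -m inch '[[0,0.011,0.08,0,0,0,1],[0,0.011,0.08,0,0,0,1],[0,0.011,0.08,0,0,0,1],[0,0.011,0.08,0,0,0,1],[0,0.011,0.08,0,0,0,1],[0,0.011,0.08,0,0,0,1],[0,0,0,0,0,0,1],[0,0,0,0,0,0,1]]'
cat > v.py <<'E'
from h import *
import sys
k=sys.argv[1]
im,d=snap('scene','s'+k);snap('side','sd'+k)
A=cv2.resize(im[110:160,115:165],None,fx=8,fy=8,interpolation=cv2.INTER_CUBIC)
im=load('sd'+k)['im'];B=cv2.resize(im[334:384,255:305],None,fx=8,fy=8,interpolation=cv2.INTER_CUBIC)
cv2.imwrite('pics/z%s.png'%k,np.hstack([A,B]))
o=bot.get_obs();print(o['eef_pos'],o['ft_force'],o['clock'])
E
python3 v.py 11
```

```text
clock: 16.35
eef_pos: [0.4508, -0.3078, 0.0753]
tool_rot: [0.734, 0.676, -0.047, -0.051]
ft_force: [0.1, 0.1, -0.7]
grip_width: 0.0162
[ 0.45086833 -0.30789651  0.07547472] [-0.08743169 -0.921381    0.00199166] 16.45
```

View pics/z11.png

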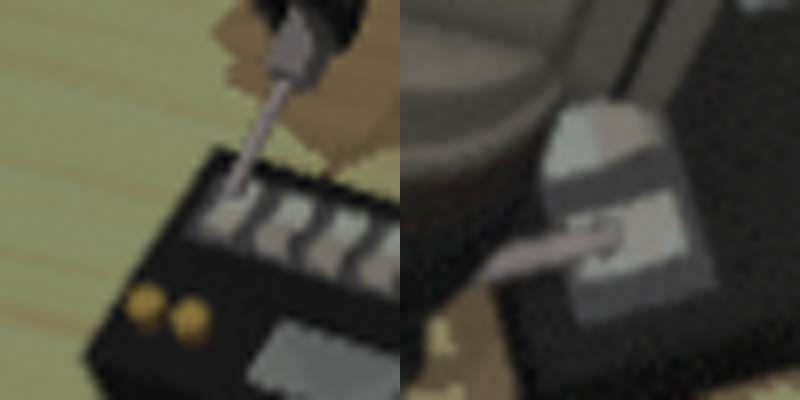

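```bash
python3 -m inch '[[0,0.009,0.064,0,0,0,1],[0,0.009,0.064,0,0,0,1],[0,0.009,0.064,0,0,0,1],[0,0.009,0.064,0,0,0,1],[0,0.009,0.064,0,0,0,1],[0,0,0,0,0,0,1],[0,0,0,0,0,0,1],[0,0,0,0,0,0,1]]'
python3 v.py 12
```

```text
clock: 17.25
eef_pos: [0.4501, -0.308, 0.0684]
tool_rot: [0.734, 0.676, -0.048, -0.051]
ft_force: [-4.6, 1.2, 8.7]
grip_width: 0.0164
[ 0.450132   -0.30797595  0.06841118] [-4.91901588  0.1809834   7.39773312] 17.35
```

View pics/z12.png

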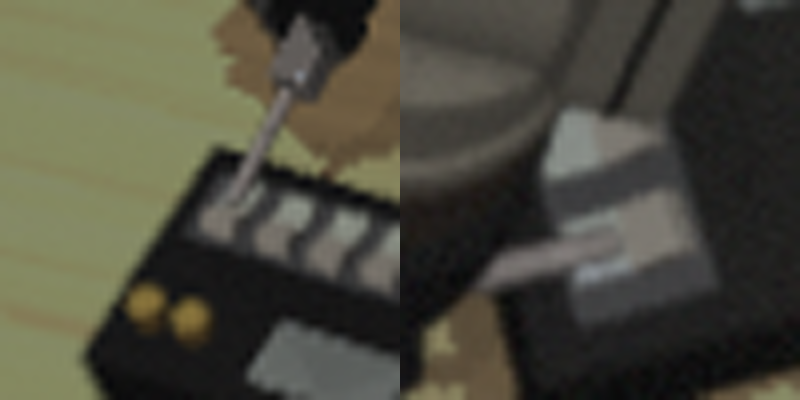

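The rocker's shading now matches its neighbours, and about 8 N upward suggests it's at the stop. Now I'll lift and look.

```bash
python3 -m inch '[[0,-0.02,-0.15,0,0,0,1],[0,-0.1,-0.3,0,0,0,1],[0,-0.2,-0.7,0,0,0,1],[0,-0.2,-1,0,0,0,1],[0,-0.2,-1,0,0,0,1],[0,0,-1,0,0,0,1],[0,0,-1,0,0,0,1],[0,0,0,-0.0445,0,0,1]]'
python3 v.py 13
```

```text
clock: 18.15
eef_pos: [0.4568, -0.3096, 0.1995]
tool_rot: [0.735, 0.678, 0.002, 0.003]
ft_force: [0.3, -0.8, -0.9]
grip_width: 0.0163
[ 0.44702025 -0.30626834  0.19622373] [-0.98514369  1.54727181 -1.66333237] 18.25
```

View pics/z13.png

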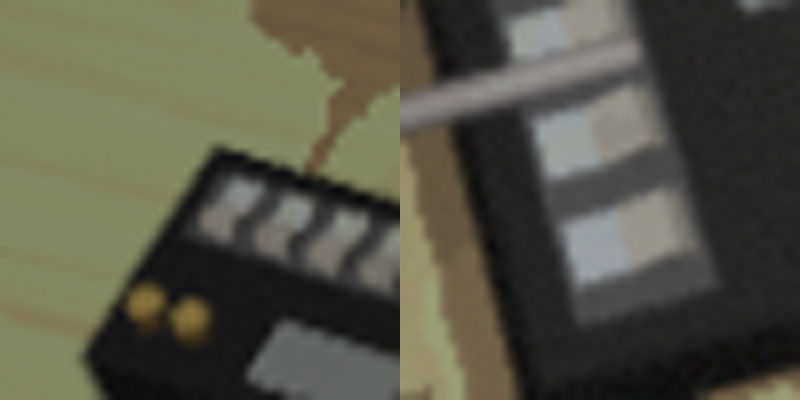

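```bash
python3 - <<'E'
from h import *
a=load('s13');cv2.imwrite('pics/a13.png',cv2.resize(a['im'][80:180,100:220],None,fx=6,fy=6,interpolation=cv2.INTER_CUBIC))
E
```

```text
(no output)
```

View pics/a13.png

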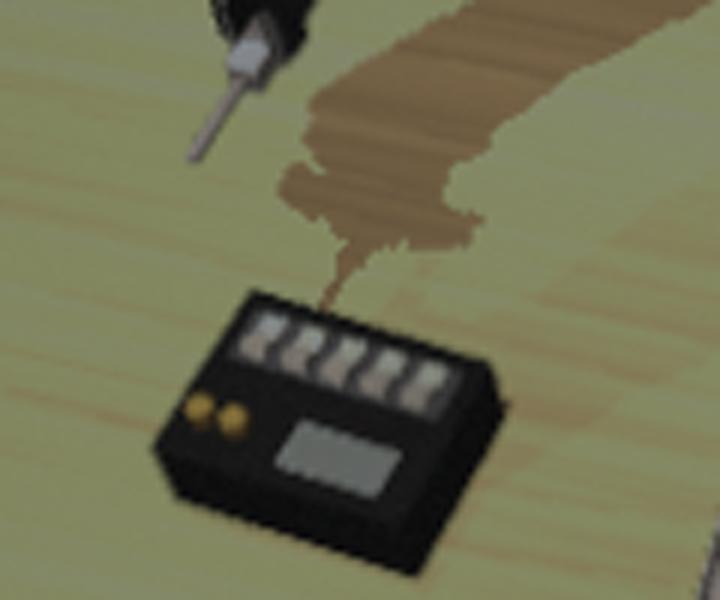

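All five rockers now show the same shading. Before placing, I'll check how the probe sits in the grip.

```bash
python3 -m inch '[[1,0.5,0,0,0,0,1],[1,0.5,0,0,0,0,1],[1,0.5,0,0,0,0,1],[1,0.5,0,0,0,0,1],[1,0.5,0,0,0,0,1],[1,0.5,0,0,0,0,1],[1,0,0,0,0,0,1],[1,0,0,0,0,0,1]]'
python3 - <<'E'
from h import *
from scipy.spatial.transform import Rotation as R
o=bot.get_obs();snap('wrist','w14');snap('scene','s14');snap('side','sd14')
M=R.from_quat(o['tool_rot']).as_matrix()
for n in('w7','w14'):
    s=load(n);C=cloud(s)
    if n=='w14':
        T=(C-o['eef_pos'])@M
    else:
        M7=R.from_quat([.735,.678,0,0]).as_matrix();T=(C-np.array([.6062,-.2819,.2133]))@M7
    for r in range(118,295,12):
        q=T[r,248:262];print(n,r,np.median(q,0).round(4))
print(o['eef_pos'],M[:,1])
E
```

```text
clock: 19.05
eef_pos: [0.5427, -0.1135, 0.1971]
tool_rot: [0.736, 0.677, -0.001, -0.001]
ft_force: [-0.1, -0.3, -0.7]
grip_width: 0.0161
w7 118 [ 0.0007 -0.0626  0.1576]
w7 130 [ 0.0008 -0.0592 -0.0138]
w7 142 [ 0.0008 -0.0534 -0.0102]
w7 154 [ 0.0008 -0.0476 -0.0103]
w7 166 [ 0.0008 -0.0423 -0.0134]
w7 178 [ 0.0008 -0.0363 -0.0129]
w7 190 [ 0.0008 -0.0302 -0.0127]
w7 202 [ 0.0008 -0.0239 -0.0126]
w7 214 [ 0.0008 -0.0179 -0.0136]
w7 226 [ 0.0007 -0.0114 -0.0134]
w7 238 [ 0.0007 -0.0046 -0.0133]
w7 250 [ 0.0007  0.0024 -0.0129]
w7 262 [ 0.0007  0.0096 -0.0125]
w7 274 [ 0.0007  0.0169 -0.0125]
w7 286 [ 0.0007  0.0248 -0.0118]
w14 118 [ 0.0002 -0.0622  0.1976]
w14 130 [ 0.0004 -0.0592 -0.0137]
w14 142 [ 0.0004 -0.0534 -0.0103]
w14 154 [ 0.0004 -0.0476 -0.0097]
w14 166 [ 0.0004 -0.0422 -0.0128]
w14 178 [ 0.0004 -0.0363 -0.0129]
w14 190 [ 0.0004 -0.0301 -0.0123]
w14 202 [ 0.0004 -0.0238 -0.0121]
w14 214 [ 0.0004 -0.018  -0.0137]
w14 226 [ 0.0004 -0.0115 -0.0136]
w14 238 [ 0.0004 -0.0046 -0.0131]
w14 250 [ 0.0003  0.0023 -0.0128]
w14 262 [ 0.0003  0.0095 -0.0126]
w14 274 [ 0.0003  0.0168 -0.0124]
w14 286 [ 0.0003  0.0247 -0.0116]
[ 0.54274479 -0.11353254  0.19714319] [ 0.99659738 -0.08238442 -0.00254244]
```

View pics/w14.png

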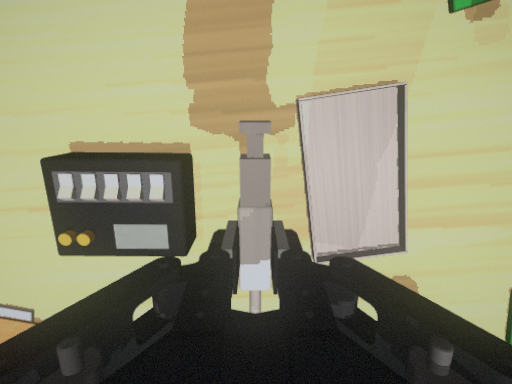

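View pics/sd14.png

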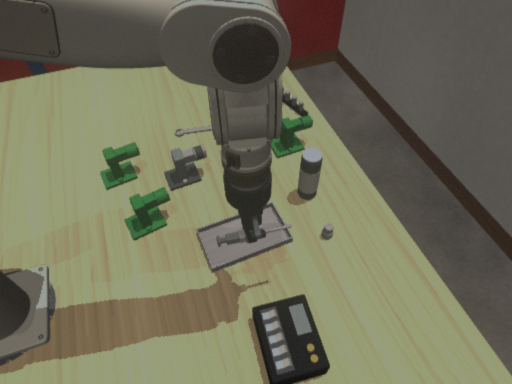

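The grip is unchanged, with the probe about 2.7° tip-down in the tool frame as it was before. I'll refine the tray position from the new wrist view, where it spans (298,98), (405,84), (407,250), (315,261).

```bash
python3 - <<'E'
from h import *
s=load('w14')
P=[onz(s,uv,.02) for uv in [(298,99),(405,84),(407,251),(315,262)]]
for p in P:print(p.round(4))
print(np.mean(P,0))
C=cloud(s);yy,xx=np.mgrid[0:384,0:512]
m=(C[...,2]>.012)&(C[...,2]<.028)&(xx>290)&(xx<415)&(yy>75)&(yy<270)
q=C[m][:,:2].astype(np.float32);print(len(q),cv2.minAreaRect(q))
m=(xx>330)&(xx<390)&(yy>120)&(yy<230);print('floor z',np.median(C[m][:,2]))
# rocker heights: far-end vs near-end profile
nm=np.array([.50787,-.26343]);x=np.array([.9958,-.0917]);y=np.array([.0917,.9958])
Q=C[...,:2]-nm;u=Q@x;v=Q@y
for k in range(-2,3):
    for a,b in((.018,.024),(.036,.042),(.039,.045)):
        mm=(abs(v-.024*k)<.004)&(u>a)&(u<b);print(k,a,mm.sum(),np.median(C[mm][:,2]).round(4),end=' | ')
    print()
E
```

```text
[ 0.4638 -0.0582  0.02  ]
[0.4582 0.0591 0.02  ]
[0.6619 0.0736 0.02  ]
[ 0.6682 -0.0447  0.02  ]
[0.56301017 0.0074419  0.02      ]
2128 ((0.563906729221344, 0.008112870156764984), (0.2111053168773651, 0.12135229259729385), 3.5303421020507812)
floor z 0.002545036322869612
-2 0.018 41 0.0571 | -2 0.036 42 0.0627 | -2 0.039 30 0.0625 | 
-1 0.018 37 0.0571 | -1 0.036 41 0.0624 | -1 0.039 26 0.0623 | 
0 0.018 41 0.0572 | 0 0.036 42 0.0627 | 0 0.039 23 0.0628 | 
1 0.018 43 0.057 | 1 0.036 37 0.0629 | 1 0.039 22 0.0631 | 
2 0.018 43 0.057 | 2 0.036 39 0.0628 | 2 0.039 28 0.0626 |
```

The depth profile shows all five rockers the same (near ends 57.1 mm, far ends 62.7 mm). The tray centre is (0.5635, 0.0075). Now I'll go above the tray.

```bash
python3 -m inch '[[0.97,0.023,0,0,0,0,1],[0.97,0.023,0,0,0,0,1],[0.97,0.023,0,0,0,0,1],[0.97,0.023,0,0,0,0,1],[0.97,0.023,0,0,0,0,1],[0,0,0,0,0,-0.0233,1],[0,0,0,-0.015,0,-0.0233,1],[0,0,0,0,0,0,1]]'
python3 -m inch '[[0,0,1,0,0,0,1],[0,0,1,0,0,0,1],[0,0,1,0,0,0,1],[0,0,1,0,0,0,1],[0,0,1,0,0,0,1],[0,0,0.8,0,0,0,1],[0,0,0,0,0,0,1],[0,0,0,0,0,0,1]]'
```

```text
clock: 20.0
eef_pos: [0.5545, 0.0052, 0.1974]
tool_rot: [0.684, 0.729, 0.016, 0.017]
ft_force: [-0.1, 0.2, -0.4]
grip_width: 0.0163
clock: 20.8
eef_pos: [0.5621, 0.0055, 0.0525]
tool_rot: [0.685, 0.728, 0.016, 0.016]
ft_force: [0.0, 0.4, -0.3]
grip_width: 0.0166
```

```bash
python3 -m inch '[[0,-0.02,0.5,0,0,0,1],[0,-0.02,0.5,0,0,0,1],[0,-0.02,0.3,0,0,0,1],[0,-0.02,0.2,0,0,0,1],[0,0,0.08,0,0,0,1],[0,0,0,0,0,0,1],[0,0,0,0,0,0,1],[0,0,0,0,0,0,1]]'
python3 - <<'E'
from h import *
im,d=snap('side','sd15');snap('scene','s15')
A=cv2.resize(im[195:275,185:305],None,fx=6,fy=6,interpolation=cv2.INTER_CUBIC);cv2.imwrite('pics/z15.png',A)
E
```

```text
clock: 21.6
eef_pos: [0.5621, 0.006, 0.0134]
tool_rot: [0.684, 0.729, 0.017, 0.017]
ft_force: [0.1, 0.3, -1.6]
grip_width: 0.0162
```

View pics/z15.png

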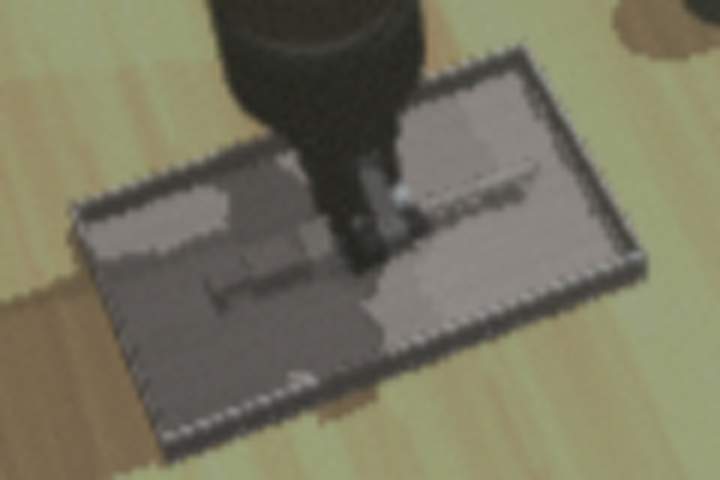

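The probe hovers inside the tray, just above the floor. I'll lower it in small steps until the force rises.

```bash
python3 -m inch '[[0,0,0.04,0,0,0,1],[0,0,0.04,0,0,0,1],[0,0,0.04,0,0,0,1],[0,0,0.04,0,0,0,1],[0,0,0,0,0,0,1],[0,0,0,0,0,0,1],[0,0,0,0,0,0,1],[0,0,0,0,0,0,1]]'
```

```text
clock: 22.5
eef_pos: [0.562, 0.006, 0.009]
tool_rot: [0.684, 0.729, 0.017, 0.017]
ft_force: [-0.6, -0.4, -1.1]
grip_width: 0.0161
```

```bash
python3 -m inch '[[0,0,0.04,0,0,0,1],[0,0,0,0,0,0,1],[0,0,0.03,0,0,0,1],[0,0,0,0,0,0,1],[0,0,0,0,0,0,1],[0,0,0,0,0,0,1],[0,0,0,0,0,0,1],[0,0,0,0,0,0,1]]'
```

```text
clock: 23.3
eef_pos: [0.562, 0.006, 0.0077]
tool_rot: [0.684, 0.729, 0.017, 0.017]
ft_force: [-2.1, -1.1, 5.1]
grip_width: 0.0164
```

Contact (5 N) at z = 7.7 mm, as predicted. I'll open gently and lift away.

```bash
python3 -m inch '[[0,0,0,0,0,0,0.5],[0,0,0,0,0,0,0.4],[0,0,0,0,0,0,0.2],[0,0,0,0,0,0,0.06],[0,0,0,0,0,0,0.06],[0,0,0,0,0,0,0.06],[0,0,-0.2,0,0,0,0.06],[0,0,-0.6,0,0,0,0.06]]'
python3 -m inch '[[0,0,-1,0,0,0,0.06],[0,0,-1,0,0,0,0.06],[0,0,-1,0,0,0,0.06],[0,0,-1,0,0,0,0.06],[0,0,-1,0,0,0,0.06],[0,0.5,-1,0,0,0,0.06],[0,0.5,0,0,0,0,0.06],[0,0,0,0,0,0,0.06]]'
python3 - <<'E'
from h import *
im,d=snap('side','sd16');s,_=snap('scene','s16');w,_=snap('wrist','w16')
A=cv2.resize(im[195:275,185:305],None,fx=6,fy=6,interpolation=cv2.INTER_CUBIC);cv2.imwrite('pics/z16.png',A)
E
```

```text
clock: 24.1
eef_pos: [0.5597, 0.006, 0.0262]
tool_rot: [0.684, 0.729, 0.015, 0.016]
ft_force: [0.1, 0.2, 1.4]
grip_width: 0.0405
clock: 24.9
eef_pos: [0.5807, 0.0074, 0.1798]
tool_rot: [0.684, 0.729, 0.018, 0.018]
ft_force: [0.1, 0.4, 0.3]
grip_width: 0.04
```

View pics/z16.png

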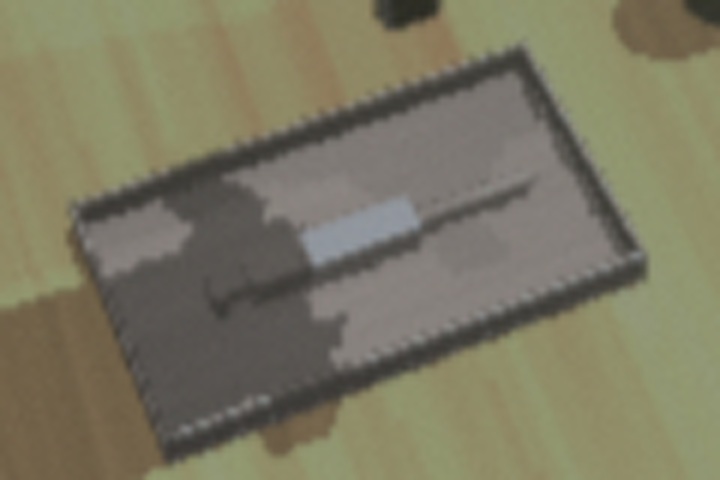

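View pics/w16.png

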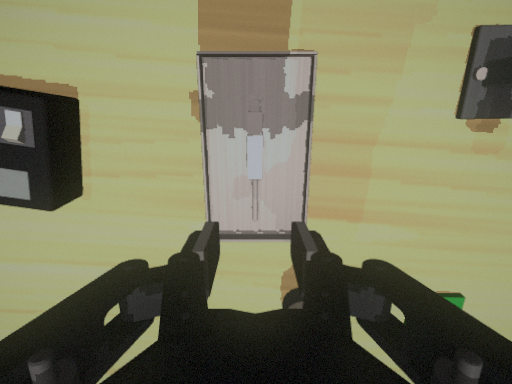

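View pics/s16.png

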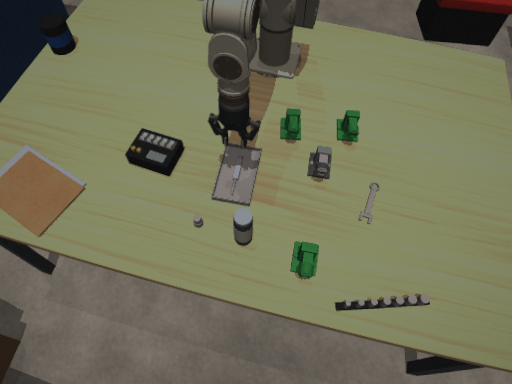

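The probe lies flat in the middle of the tray: handle at (255,157) in the wrist view, rod along (255,200). The wrench (370,203), socket (198,221) and can (243,225) stand where they were. The robot is touching nothing, so I'll hand in.

```bash
python3 - <<'E'
from h import *
s=load('w16');C=cloud(s)
for r in (105,140,150,160,170,190,210):print(r,C[r,252:259,2].mean().round(4))
o=bot.get_obs();print(o['clock'],o['ft_force']);print(bot.job_done())
E
```

```text
105 0.0158
140 0.0209
150 0.0629
160 0.0208
170 0.0206
190 0.0126
210 0.0122
25.05 [-0.28195417 -0.03017002 -0.37314524]
the job is handed in; nothing more can be done
None
```

The job is handed in at about 25 s: all five rockers now lean alike, and the probe lies flat in the steel tray.

**What I did:** I pulled the collar back to its stop, about 11–12 N at the end. The probe popped out about 13 mm, and I gripped its handle and drew it out. With its tip I pressed down the near end of the odd rocker, the one beside the brass terminals. Then I set the probe in the tray, with contact felt at 5 N before I opened the fingers, and backed away.

**Last checks:**
- **Rockers:** Depth readings were the same for all five within 1 mm, with near ends about 57 mm high and far ends about 62.7 mm.
- **Probe:** The handle top reads level at about 20.7 mm, against 21 mm expected. One depth pixel sample (0.063) on the handle disagreed and looks like noise. The tail and rod tip are both inside the tray walls.
- **Bystanders:** The wrench, socket and can are where they were in the first picture. The collar sprang home when released.

**What went wrong on the way:** My first press caught the rocker's rim and was pushed back with about 7 N. I lifted, moved about 6 mm farther in and pressed again. The probe sat about 2.7° tip-down in the grip, and I corrected for that before laying it down.

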